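# Move the glue and paint row to the other rack in reverse order

### The arm

A 6-joint arm with a two-finger parallel gripper is mounted at the origin on a cart in front of the work surface, level with it; the furniture and walls round the work are solid. World frame = base frame: x ahead of the robot, y to its left, z up, the work surface at z = 0. Lengths are in mm, angles in rad, forces in N, time in s.
With the tool pointing down it reaches from about 300 to 775 mm from the base axis. Payload 14.6 kg.
Tool frame: the origin (TCP) lies between the finger pads; the fingertips stand 25 mm ahead of it and the grasp point (between the pads) lies 6 mm ahead of it; z points along the fingers, y is the line along which they close (so a half turn about z gives the same grasp; the last joint's range is limited). The gripper opens to 94 mm and grips with 3 to 60 N. Pads are 16 mm wide; open, the fingers measure 119 mm over their backs; the gripper's body (75 mm by 177 mm) begins 78 mm behind the grasp point.
Start: joints at [1.265, 0.3, 1.521, -0, 1.321, -0.067], TCP at [130.093, 534.383, 230.446] pointing down, gripper open.
Joint ranges: [-3.03, 3.03], [-0.79, 2.21], [0.23, 2.52], [-1.04, 4.18], [0, 3.07], [-2.55, 2.55]. Speed limits (rad/s): [2.22, 2.22, 2.57, 3.14, 3.14, 3.14].

### API

Orientations are given as [roll, pitch, yaw] about the fixed x, y, z axes, in that order (R = Rz(yaw) Ry(pitch) Rx(roll)).
In Python, from cell import manip gives the robot as it stands. The module is installed in compiled form; this text tells all that it offers.
- The arm moves only by the tool step_arm, never from a script. Its argument "series" is one flat list of numbers, 5 for each row, row after row: the shift along the world's x, y, z in mm, then the turn about the world's z in rad, then the closure, from 0 (fully open) to 1 (shut). In form: [dx, dy, dz, spin, jaw, dx, dy, dz, spin, jaw, ...]. A call has 1 to 20 rows; each row shifts and turns the commanded pose from where the row before left it; what a row does not reach is not made up. A row lasts 1/8 s, in which the tool goes at most 62.5 mm and 10.7 degrees, less where a joint would pass 70% of its speed; a pose out of reach is approached as far as the arm can. A call is refused whole if a number of a shift passes 62.5 or a number of a turn 0.188, either way. A call with a gripper value outside its range is refused whole. The fingers move at their own pace and stop on an object; "squeeze" is the grip in N (left out, the last holds). Time passes only in rows, so rows that do not move let the fingers close. It gives the time, the measured TCP pose, the force, the opening and the grip force at its end, in the units of the state.
- manip.read_state(): the state, without advancing time (a new reading comes with each control period).
- manip.camera(name): name is "scene" or "top" or "wrist"; returns (picture, depth): 400x640x3 uint8, blue, green, red; 400x640 float32, mm along the optical axis (not along the pixel's ray), 0 where there is no reading.
- manip.camera_info(name): a dict with "fovy" (degrees; the focal length in pixels is half the picture's height over the tangent of half this angle, whatever the lens; pixels are square), "cx", "cy" (the principal point, pixels), "eye" and "orientation" of the camera in the world. Camera axes: x right, y down, z forward; pixel columns grow to the right and rows downward; lengths in mm; the calibration is good to about 2 mm. A picture is of the moment at which its call begins: read the wrist's pose just before it. camera_info takes no time and is no camera call; for the wrist camera it gives the pose at the moment of the call.
- manip.sign_off(): hands the job in; it is judged then, once.
The state is a dict: "clock": time; "joints": joint angles; "qd": joint speeds; "effort": joint torques, N m; "eef_pos": TCP position; "eef_rot": TCP orientation; "wrist_force": force on the tool from outside, world axes, zero at the start; "moment": the same for the moment, N m; "finger_gap": finger opening in mm; "finger_force": force on a finger pad.
Only numpy, scipy, OpenCV 4.12 (cv2) and the standard library are available. Lean on these libraries where they do the work, as an engineer would, in place of code of your own. Each camera call takes 0.05 s, during which the arm holds its last target. There are 200 camera calls.

### The job

The maker taking over works from the opposite end: move all four things (two squeeze bottles, glue stick, small green bottle) from the plain wood rack to the blue rack in reverse order. The one next to the wood rack's red end goes into the blue rack's bay farthest from its red end, and so on, so that the last comes next to the blue rack's red end. Leave each one standing upright on the floor of its own bay, let go.

Things in the scene. Friction and masses are not known exactly. Their poses are not given: they have to be found in the camera images.
- orange_c (a point): Squeeze bottle, white body with an orange band and an orange pointed nozzle cap, loose, upright. Body 42 mm diameter up to 89 mm, 120 mm tall with the nozzle. This point: its centre, 60 mm above its foot; z is its axis, up.
- crimson_c (a point): Squeeze bottle, crimson body with a white pointed nozzle cap, loose, upright. Body 37 mm diameter up to 72 mm, 98 mm tall with the nozzle. This point: its centre, 49 mm above its foot; z is its axis, up.
- gluestick_c (a point): Glue stick, yellow body with a blue cap, loose, upright. A straight cylinder 30 mm in diameter, 95 mm tall. This point: its centre, 47.5 mm above its foot; z is its axis, up.
- green_c (a point): Small round paint bottle, green body with a white label and a black cap, loose, upright. Body 38 mm diameter up to 57 mm, cap 35 mm; 90 mm tall. This point: its centre, 45 mm above its foot; z is its axis, up.
- mat_orange: Orange mat, 54 x 54 x 3 mm, fixed on the floor of the wood rack's bay in which the orange-nozzled bottle stands at the start (always this pair; its bay differs each time). Origin: centre of its underside.
- mat_crimson: Crimson mat, 54 x 54 x 3 mm, fixed on the floor of the wood rack's bay in which the crimson bottle stands at the start (always this pair; its bay differs each time). Origin: centre of its underside.
- mat_gluestick: Yellow mat, 54 x 54 x 3 mm, fixed on the floor of the wood rack's bay in which the glue stick stands at the start (always this pair; its bay differs each time). Origin: centre of its underside.
- rack_wood: Plain light wood rack, full at the start (a green mat lies in the green bottle's bay): fixed bench rack, a row of four open bays along its y axis, 70 mm wide (its x axis). Origin: centre of the underside. Bay centres at own y = +96, +32, -32, -96 mm, x = 0; each bay 58 x 58 mm inside, floor 6 mm above the underside, walls up to 24 mm. Its +y end is a red board, 36 mm high.
- rack_blue: Blue rack, empty at the start: fixed bench rack, a row of four open bays along its y axis, 70 mm wide (its x axis). Origin: centre of the underside. Bay centres at own y = +96, +32, -32, -96 mm, x = 0; each bay 58 x 58 mm inside, floor 6 mm above the underside, walls up to 24 mm. One end carries a red board, the other a white one, either way round.
- red_end: Red end board of the blue rack, fixed at its own y = +136 or -136 mm (differs each time), 70 x 10 x 36 mm. Origin: centre of its underside.

How it is judged (in metres and radians):
At the end, for the whole second after the job is handed in: All four stand upright (7 degrees), at rest and let go, on the floor of their own bays of the blue rack (17 mm across the row, 19 mm along it, height 4 mm). What stood 1st, 2nd, 3rd, 4th from the wood rack's red end is 4th, 3rd, 2nd, 1st from the blue rack's red end (angle between each of orange_c, crimson_c, gluestick_c, green_c's own z axis and vertical below 0.12 rad and linear speed of each of orange, crimson, gluestick, green below 0.02 m/s and x of orange_c in the frame of rack_blue between -0.017 and 0.017 m and y of orange_c in the frame of rack_blue between -0.115 and 0.115 m and z of orange_c in the frame of rack_blue between 0.062 and 0.07 m and ((y of mat_orange in the frame of rack_wood between 0.076 and 0.116 m and horizontal distance between orange_c and red_end between 0.213 and 0.251 m) or (y of mat_orange in the frame of rack_wood between 0.012 and 0.052 m and horizontal distance between orange_c and red_end between 0.149 and 0.187 m) or (y of mat_orange in the frame of rack_wood between -0.052 and -0.012 m and horizontal distance between orange_c and red_end between 0.085 and 0.123 m) or (y of mat_orange in the frame of rack_wood between -0.116 and -0.076 m and horizontal distance between orange_c and red_end between 0.021 and 0.059 m)) and x of crimson_c in the frame of rack_blue between -0.017 and 0.017 m and y of crimson_c in the frame of rack_blue between -0.115 and 0.115 m and z of crimson_c in the frame of rack_blue between 0.051 and 0.059 m and ((y of mat_crimson in the frame of rack_wood between 0.076 and 0.116 m and horizontal distance between crimson_c and red_end between 0.213 and 0.251 m) or (y of mat_crimson in the frame of rack_wood between 0.012 and 0.052 m and horizontal distance between crimson_c and red_end between 0.149 and 0.187 m) or (y of mat_crimson in the frame of rack_wood between -0.052 and -0.012 m and horizontal distance between crimson_c and red_end between 0.085 and 0.123 m) or (y of mat_crimson in the frame of rack_wood between -0.116 and -0.076 m and horizontal distance between crimson_c and red_end between 0.021 and 0.059 m)) and x of gluestick_c in the frame of rack_blue between -0.017 and 0.017 m and y of gluestick_c in the frame of rack_blue between -0.115 and 0.115 m and z of gluestick_c in the frame of rack_blue between 0.0495 and 0.0575 m and ((y of mat_gluestick in the frame of rack_wood between 0.076 and 0.116 m and horizontal distance between gluestick_c and red_end between 0.213 and 0.251 m) or (y of mat_gluestick in the frame of rack_wood between 0.012 and 0.052 m and horizontal distance between gluestick_c and red_end between 0.149 and 0.187 m) or (y of mat_gluestick in the frame of rack_wood between -0.052 and -0.012 m and horizontal distance between gluestick_c and red_end between 0.085 and 0.123 m) or (y of mat_gluestick in the frame of rack_wood between -0.116 and -0.076 m and horizontal distance between gluestick_c and red_end between 0.021 and 0.059 m)) and x of green_c in the frame of rack_blue between -0.017 and 0.017 m and y of green_c in the frame of rack_blue between -0.115 and 0.115 m and z of green_c in the frame of rack_blue between 0.047 and 0.055 m and (horizontal distance between green_c and red_end between 0.213 and 0.251 m or horizontal distance between green_c and red_end between 0.149 and 0.187 m or horizontal distance between green_c and red_end between 0.085 and 0.123 m or horizontal distance between green_c and red_end between 0.021 and 0.059 m)); the robot touches nothing.
It also fails if it takes over 120 s, if anything falls off the work surface, if the arm or the gripper's body presses on something with over 40 N, if the wrist force passes 120 N, or if a joint passes its speed limit or range.

## Working session

There is one attempt and no reset: what is moved stays moved. The work goes in short steps, Python scripts to look and compute and a tool call to move; the robot and the scene stay as the last step left them, time stands still between calls to the robot, and variables do not carry over. Pictures are saved under pics/ and viewed, at most 14 in all, crops included, and the job is handed in when it is done.

Besides the shell and the picture viewer there is one more tool, called as name(argument=value, ...) on one line, values as JSON. step_arm: Moves the arm, as the interface text tells. Its arguments: {"type":"object","properties":{"series":{"type":"array"},"squeeze":{"type":"number"}},"required":["series"]}

```bash
mkdir -p pics
cat > h.py <<'E'
import numpy as np, cv2
from cell import manip
def grab(n,f):
    i=manip.camera_info(n); p,d=manip.camera(n); cv2.imwrite('pics/'+f+'.png',p); np.savez('pics/'+f,d=d,p=p); return p,d,i
def proj(d,i,shape=(400,640)):
    f=200/np.tan(np.radians(i['fovy'])/2)
    v,u=np.mgrid[:400,:640]
    P=np.stack([(u-i['cx'])/f*d,(v-i['cy'])/f*d,d],-1)
    from scipy.spatial.transform import Rotation as R
    o=np.array(i['orientation']); M=o if o.shape==(3,3) else R.from_euler('xyz',o).as_matrix()
    return P@M.T+np.array(i['eye'])
E
python3 - <<'E'
from h import *
for n in('top','scene'):
    p,d,i=grab(n,n); print(i); W=proj(d,i); np.save('pics/W'+n,W)
    print(W[200,320],(d>0).mean())
print(manip.read_state())
E
```

```text
{'fovy': 47.729515924974095, 'cx': 317.860885143745, 'cy': 194.94758727994804, 'eye': array([ 441.66587428,   20.14193411, 1113.48391214]), 'orientation': array([-3.09046225,  0.00377909, -1.58725364])}
[480.921362    18.55631634 130.98031812] 0.9959765625
{'fovy': 45.934174201672406, 'cx': 315.7295728893575, 'cy': 202.41393842086674, 'eye': array([-180.17917115, -625.50999474,  632.41014492]), 'orientation': array([-2.12403035e+00,  7.08717989e-04, -7.84666397e-01])}
[452.07007608  -5.08282097  91.62347343] 0.99590234375
{'clock': 0.1, 'joints': array([ 1.26539187e+00,  3.00419885e-01,  1.52148114e+00, -1.58016937e-05,
        1.32071711e+00, -6.65873117e-02]), 'qd': array([ 5.71195994e-05, -5.30683747e-04, -4.02543786e-03, -1.79554173e-03,
        7.05767805e-04,  1.78891636e-03]), 'effort': array([ 9.77279051e-04, -5.32637644e+01, -3.53288376e+01,  7.09423888e-02,
        2.34221370e-02, -4.67547648e-05]), 'eef_pos': array([130.04400987, 534.19942987, 229.95668984]), 'eef_rot': array([-3.14056842e+00, -5.29617983e-05,  2.90277940e+00]), 'wrist_force': array([0.41914948, 0.01557412, 0.27410237]), 'moment': array([0.01607966, 0.02134885, 0.06110153]), 'finger_force': 0.0, 'finger_gap': 93.98005405671574}
```

View pics/top.png

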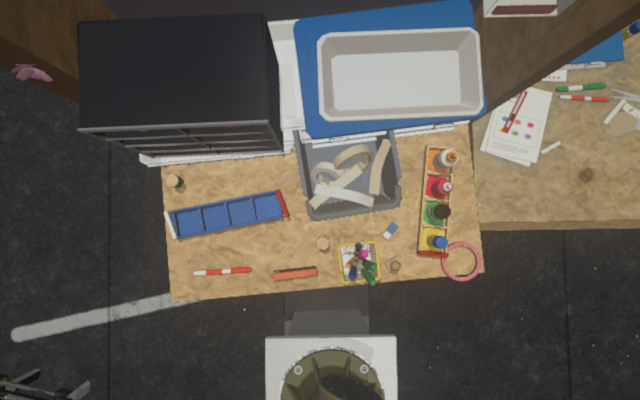

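View pics/scene.png

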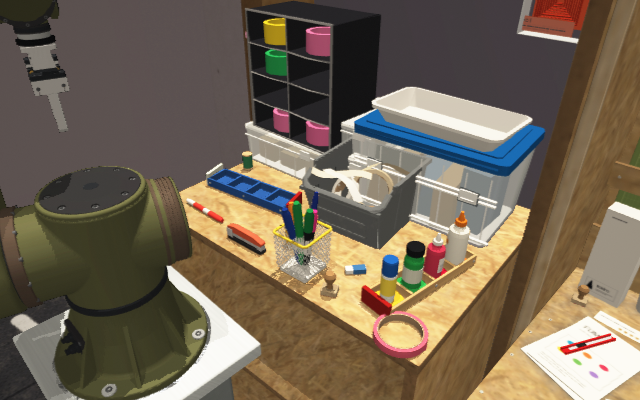

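The top view shows the wood rack's red end at about (432,252). From there the order is glue stick, green, crimson, orange. The blue rack's red end is on the right at (283,203) and its white end at (170,225). So the glue stick goes to the leftmost bay and orange goes next to red. Next I'll measure from enlarged crops.

Run:
```python
from h import *
W=np.load('pics/Wtop.npy'); p=cv2.imread('pics/top.png')
a=cv2.resize(p[140:270,400:480],None,fx=4.6,fy=4.6,interpolation=cv2.INTER_CUBIC)
b=cv2.resize(p[170:250,155:300],None,fx=2.9,fy=2.9,interpolation=cv2.INTER_CUBIC)
c=np.zeros((598,800,3),np.uint8); c[:a.shape[0],:a.shape[1]]=a[:598]; c[:b.shape[0],375:375+b.shape[1]]=b[:,:425]
cv2.imwrite('pics/crop.png',c)
# clusters
hsv=cv2.cvtColor(p,cv2.COLOR_BGR2HSV)
V=W.reshape(400,640,3)
def rep(n,m):
    q=V[m]; print(n,m.sum(),q.mean(0).round(1),q.min(0).round(),q.max(0).round())
# bottle tops in wood region by height
reg=np.zeros((400,640),bool); reg[140:270,410:475]=1
for h in(70,):
    n,l,s,ce=cv2.connectedComponentsWithStats(((V[...,2]>h)&reg).astype(np.uint8))
    for k in range(1,n): rep('bottle%s'%ce[k].round(),l==k)
z=V[...,2]
reg=np.zeros((400,640),bool); reg[150:270,412:470]=1
rep('woodred',reg&(z>15)&(z<45)&(hsv[...,1]>180)&((hsv[...,0]<6)|(hsv[...,0]>174)))
reg[:]=0; reg[180:245,160:295]=1
bl=reg&(hsv[...,0]>100)&(hsv[...,0]<125)&(hsv[...,1]>120)
rep('blue',bl); 
rim=bl&(z>17); rep('rim',rim)
pts=V[bl][:,:2].astype(np.float32); r=cv2.minAreaRect(pts); print(r, cv2.boxPoints(r))
pts=V[rim][:,:2].astype(np.float32); r=cv2.minAreaRect(pts); print(r, cv2.boxPoints(r))
rep('red',reg&(z>15)&(hsv[...,1]>150)&((hsv[...,0]<8)|(hsv[...,0]>172)))
rep('white',reg&(z>15)&(z<50)&(hsv[...,1]<60)&(hsv[...,2]>150))
# obstacle heights
for n,(y0,y1,x0,x1) in dict(bin=(125,222,295,402),cup=(238,286,335,385),table=(225,240,310,330),cab=(15,150,80,285),tub=(25,135,300,480),smallL=(170,190,165,185)).items():
    q=V[y0:y1,x0:x1].reshape(-1,3); t=q[q[:,2]>30 if n!='table' else slice(None)]; print(n,t.min(0).round(),t.max(0).round())
```

```text
bottle[471. 143.] 1 [ 441.7   20.1 1113.5] [ 442.   20. 1113.] [ 442.   20. 1113.]
bottle[438. 147.] 1 [ 441.7   20.1 1113.5] [ 442.   20. 1113.] [ 442.   20. 1113.]
bottle[448. 157.] 286 [ 574.1 -271.5   96. ] [ 556. -296.   71.] [ 596. -256.  133.]
bottle[471. 158.] 1 [ 441.7   20.1 1113.5] [ 442.   20. 1113.] [ 442.   20. 1113.]
bottle[433. 163.] 1 [ 441.7   20.1 1113.5] [ 442.   20. 1113.] [ 442.   20. 1113.]
bottle[415. 168.] 1 [ 441.7   20.1 1113.5] [ 442.   20. 1113.] [ 442.   20. 1113.]
bottle[438. 168.] 1 [ 441.7   20.1 1113.5] [ 442.   20. 1113.] [ 442.   20. 1113.]
bottle[470. 170.] 1 [ 441.7   20.1 1113.5] [ 442.   20. 1113.] [ 442.   20. 1113.]
bottle[422. 174.] 1 [ 441.7   20.1 1113.5] [ 442.   20. 1113.] [ 442.   20. 1113.]
bottle[444. 186.] 174 [ 508.8 -264.    88.3] [ 442. -284.   70.] [ 527.   20. 1113.]
bottle[441. 211.] 241 [ 454.  -248.   111.7] [ 437. -273.   70.] [ 472.   20. 1113.]
bottle[414. 216.] 1 [ 441.7   20.1 1113.5] [ 442.   20. 1113.] [ 442.   20. 1113.]
bottle[412. 221.] 1 [ 441.7   20.1 1113.5] [ 442.   20. 1113.] [ 442.   20. 1113.]
bottle[418. 220
[... 1690 characters left out ...]
53573608398) [[400.73267  367.9847  ]
 [441.6659    20.141945]
 [512.621     28.49173 ]
 [471.68774  376.3345  ]]
((456.67681884765625, 198.23822021484375), (71.44466400146484, 350.242919921875), 6.711553573608398) [[400.73267  367.9847  ]
 [441.6659    20.141945]
 [512.621     28.49173 ]
 [471.68774  376.3345  ]]
red 96 [479.  109.2  35.2] [448.  95.  29.] [510. 123.  41.]
white 146 [440.8 358.9  33.1] [400. 135.  18.] [512. 392.  40.]
bin [ 436. -178.   30.] [ 644.   70. 1113.]
cup [ 296. -111.   30.] [ 442.   20. 1113.]
table [390.  -3.  -6.] [ 442.   45. 1113.]
cab [442.  20.  30.] [ 937.  502. 1113.]
tub [ 442. -365.   31.] [ 902.   61. 1113.]
smallL [442.  20.  30.] [ 552.  384. 1113.]
```

View pics/crop.png

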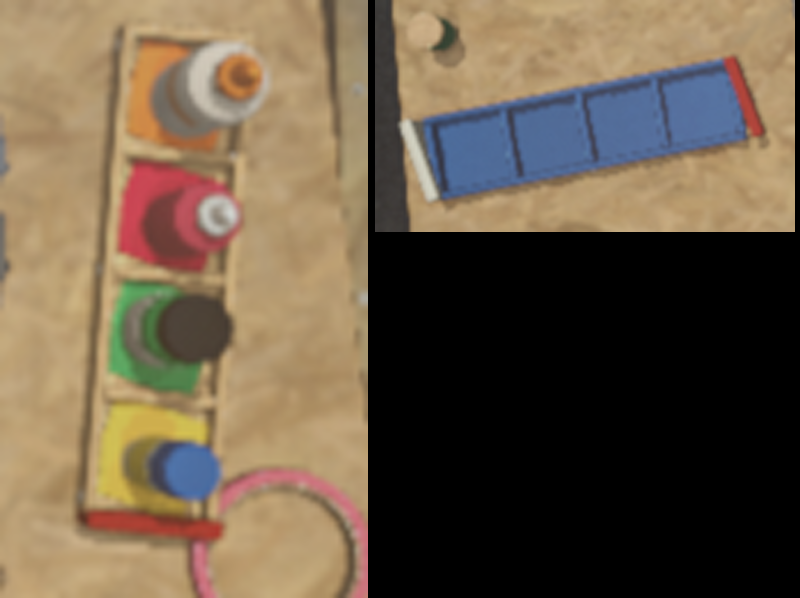

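```bash
cat >> h.py <<'E'
def ray(i,u,v,z):
    from scipy.spatial.transform import Rotation as R
    f=200/np.tan(np.radians(i['fovy'])/2)
    r=R.from_euler('xyz',i['orientation']).as_matrix()@np.array([(u-i['cx'])/f,(v-i['cy'])/f,1]); e=np.array(i['eye'])
    return (e+r*(z-e[2])/r[2])[:2].round(1)
E
python3 - <<'E'
from h import *
i=manip.camera_info('top')
A=lambda u,v,z:ray(i,400+u/4.6-.4,140+v/4.6-.4,z)
B=lambda u,v,z:ray(i,155+(u-375)/2.9-.35,170+v/2.9-.35,z)
for n,a in dict(orange=(240,73,129),crimson=(218,213,107),green=(196,328,99),glue=(190,470,104),redL=(82,514,36),redR=(222,527,36),topL=(122,28,24),topR=(245,40,24)).items(): print(n,A(*a))
for n,a in dict(r1=(732,58,36),r2=(757,135,36),w1=(407,121,36),w2=(432,198,36)).items(): print(n,B(*a))
d=np.load('pics/top.npz')['d']; W=np.load('pics/Wtop.npy'); W[d==0]=np.nan
def q(n,y0,y1,x0,x1,lo):
    t=W[y0:y1,x0:x1].reshape(-1,3); t=t[t[:,2]>lo]; print(n,np.percentile(t,[1,50,99],axis=0).round().tolist())
q('bin',130,220,295,402,60); q('cup',238,290,335,385,40); q('smallL',170,190,165,185,20)
q('whitebox',150,168,130,285,20); q('cab',100,160,80,285,60);q('tub',100,140,290,490,40); q('bigcab',20,120,85,275,300)
q('stamp',236,250,315,330,15);q('stamp2',258,275,388,402,15)
S=np.load('pics/Wscene.npy'); print(S[148:168,244:252,2].max(1).round())
E
```

```text
orange [ 573.7 -271.3]
crimson [ 508.6 -265. ]
green [ 453.2 -254.9]
glue [ 384.7 -248.5]
redL [ 359.2 -210.4]
redR [ 351.3 -282.2]
topL [ 612.7 -241.1]
topR [ 605.2 -305.6]
r1 [511.1 118.9]
r2 [447.4  99.1]
w1 [463.7 386.9]
w2 [400.2 366.3]
bin [[444.0, -152.0, 63.0], [542.0, -43.0, 134.0], [629.0, 66.0, 217.0]]
cup [[298.0, -110.0, 44.0], [338.0, -70.0, 99.0], [389.0, -20.0, 182.0]]
smallL [[525.0, 356.0, 21.0], [538.0, 366.0, 47.0], [552.0, 383.0, 52.0]]
whitebox [[571.0, 106.0, 22.0], [586.0, 302.0, 113.0], [597.0, 418.0, 196.0]]
cab [[581.0, 96.0, 88.0], [597.0, 242.0, 365.0], [656.0, 388.0, 427.0]]
tub [[607.0, -313.0, 70.0], [638.0, -90.0, 218.0], [683.0, 76.0, 267.0]]
bigcab [[599.0, 98.0, 345.0], [676.0, 235.0, 424.0], [754.0, 379.0, 426.0]]
stamp [[371.0, 2.0, 44.0], [384.0, 15.0, 48.0], [397.0, 29.0, 52.0]]
stamp2 [[317.0, -165.0, 16.0], [329.0, -154.0, 46.0], [340.0, -143.0, 52.0]]
[48. 44. 40. 50. 50. 51. 52. 51. 48. 46. 42. 38. 36. 32. 30. 27. 23. 18.
 16. 14.]
```

step_arm(series=[45,0,12,0.04,0,45,0,12,0.04,0,45,0,12,0.04,0,45,0,12,0.04,0,45,0,12,0.04,0,45,0,12,0.039,0,0,-40,0,0,0,0,-40,0,0,0,0,-40,0,0,0,0,-40,0,0,0,0,-40,0,0,0,0,-40,0,0,0,0,-40,0,0,0,0,-40,0,0,0,0,-40,0,0,0,0,-40,0,0,0,0,-40,0,0,0,0,-40,0,0,0,0,-40,0,0,0,0,0,0,0,0], squeeze=25)

```text
clock: 2.6
eef_pos: [399.9, 12.7, 302.3]
eef_rot: [-3.141, -0.0, 3.139]
wrist_force: [0.5, 0.4, -0.3]
finger_gap: 94.0
finger_force: 0.0
```

step_arm(series=[-5,-45,0,0,0,-5,-45,0,0,0,-5,-45,0,0,0,0,-45,0,0,0,0,-45,0,0,0,0,-36,0,0,0,0,0,0,0,0,0,0,0,0,0])

```text
clock: 3.6
eef_pos: [385.4, -245.8, 302.3]
eef_rot: [3.141, -0.0, -3.141]
wrist_force: [-1.0, 0.2, -0.5]
finger_gap: 93.7
finger_force: 0.0
```

Run:
```python
from h import *
print(manip.read_state()['eef_pos'])
p,d,i=grab('wrist','w1'); print(i); W=proj(d,i); W[d==0]=np.nan; np.save('pics/Ww1',W)
m=(W[...,2]>92)&(W[...,2]<112)
n,l,s,c=cv2.connectedComponentsWithStats(m.astype(np.uint8))
for k in range(1,n):
    if s[k,4]>60: q=W[l==k]; print(c[k],s[k],np.median(q,0).round(1),((q.min(0)+q.max(0))/2).round(1))
```

```text
[ 385.35900565 -245.75980478  302.25701628]
{'fovy': 58.54300958791468, 'cx': 315.7440189273115, 'cy': 192.42703229822627, 'eye': array([ 312.43538986, -246.17014591,  455.92276304]), 'orientation': array([2.88513292e+00, 6.69078522e-05, 1.57130888e+00])}
[479.52012384 118.38622291] [ 452   78   92   98 1292] [317.2 -92.   96.4] [340.6 -69.6 101.9]
[479.24193548 116.17741935] [470 101  21  34 186] [327.3 -85.5 102. ] [329.9 -88.3 102.2]
[511.8630137 115.2739726] [503 111  18   8  73] [327.9 -56.8 103.9] [327.1 -55.7 102. ]
[516.56666667 126.35555556] [509 120  17  14 180] [338.2 -50.2 103. ] [338.4 -49.3 102. ]
[482.5862069  143.42758621] [477 136  15  19 145] [354.3 -81.7 102.7] [356.2 -80.2 102. ]
[534.20325203 154.16260163] [519 136  22  34 246] [367.5 -23.7  96.3] [365.3 -28.   95.7]
[311.43032159 169.22970904] [298 155  28  29 653] [ 380.7 -250.9  103.1] [ 381.9 -250.4   99.1]
[305.85854859 232.09471095] [290 216  33  33 813] [ 449.9 -256.6   98.3] [ 451.5 -256.6   96.3]
[521.73684211 230.73684211] [442 220 156  23 247] [443.9 -31.9 109.4] [444.6 -36.  109.4]
[580.96505376 253.25537634] [573 239  18  30 372] [472.2  39.2 100.8] [476.3  39.2 102. ]
[294.26804124 279.30927835] [290 273  11  14  97] [ 504.6 -269.8   99.4] [ 507.3 -269.3   99.9]
[505.30545455 300.59636364] [496 290  18  23 275] [531.  -33.4  98.8] [532.7 -31.7  99.9]
[442.82098765 373.10802469] [424 367  44  14 324] [628.9 -94.9  98.4] [627.7 -91.4 101.6]
[346.94935622 382.48583691] [ 269  371  144   24 1165] [ 640.6 -203.    99.4] [ 645.8 -216.9  102. ]
```

View pics/w1.png

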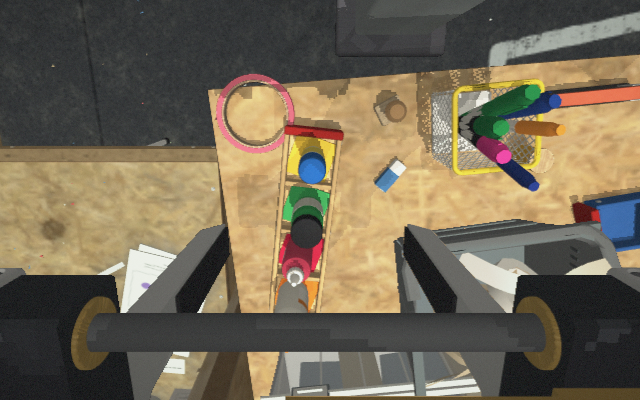

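The wrist view shows the glue cap at (312,168), the green cap at (307,230) and the crimson nozzle at (295,278). These agree with the top view within 4 mm, so I'll grasp the glue stick.

step_arm(series=[-2.5,-4,-40,0,0,0,0,-40,0,0,0,0,-40,0,0,0,0,-40,0,0,0,0,-36,0,0,0,0,-20,0,0,0,0,0,0,0,0,0,0,0,1,0,0,0,0,1,0,0,0,0,1,0,0,0,0,1,0,0,0,0,1,0,0,0,0,1,0,0,0,0,1,0,0,0,0,1])

```text
clock: 5.52
eef_pos: [382.6, -250.6, 86.4]
eef_rot: [3.142, -0.0, -3.141]
wrist_force: [1.1, -0.4, 0.0]
finger_gap: 29.6
finger_force: 25.0
```

step_arm(series=[0,0,30,0,1,0,0,45,0,1,0,0,50,0,1,0,0,50,0,1,0,0,40,0,1,4,42,0,-0.1122,1,4,42,0,-0.1122,1,4,42,0,-0.1122,1,4,42,0,-0.1122,1,4,42,0,-0.1122,1,4,42,0,-0.1122,1,4,42,0,-0.1122,1,4,42,0,-0.1122,1,4,42,0,-0.1122,1,4,42,0,-0.1122,1,4,42,0,-0.1122,1,4,42,0,-0.1122,1,4,42,0,-0.1122,1,4,42,0,-0.1122,1,0,0,0,0,1])

```text
clock: 8.02
eef_pos: [438.2, 339.3, 300.5]
eef_rot: [-3.14, 0.001, 1.572]
wrist_force: [-0.1, -0.1, -1.3]
finger_gap: 29.3
finger_force: 25.0
```

Run:
```python
from h import *
print(manip.read_state()['eef_pos'])
p,d,i=grab('wrist','w2'); np.savez('pics/i2',eye=i['eye'],o=i['orientation']); W=proj(d,i); W[d==0]=np.nan; np.save('pics/Ww2',W)
print(i)
```

```text
[438.18966583 339.2785538  300.46119158]
{'fovy': 58.54300958791468, 'cx': 315.7440189273115, 'cy': 192.42703229822627, 'eye': array([439.02489725, 412.78105496, 454.03550682]), 'orientation': array([2.88333281e+00, 1.61322235e-03, 1.30294015e-03])}
```

View pics/w2.png

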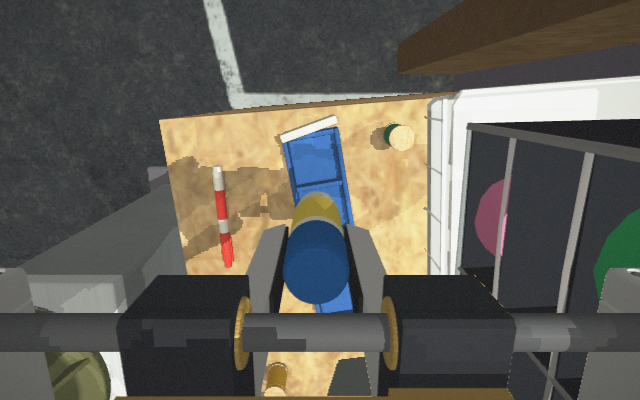

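Leftmost bay: floor corners near (288,142), (336,129), (343,182) and (297,189). White board top runs from (283,136) to (337,119).

Run:
```python
from h import *
i=manip.camera_info('wrist')
for a in [(283,136,36),(337,119,36),(288,142,24),(336,129,24),(343,182,24),(297,189,24),(316,158,6)]: print(a,ray(i,*a))
```

```text
(283, 136, 36) [400.4 368.8]
(337, 119, 36) [463.  388.4]
(288, 142, 24) [405.2 360.4]
(336, 129, 24) [462.7 376. ]
(343, 182, 24) [472.4 311.2]
(297, 189, 24) [415.4 302.2]
(316, 158, 6) [438.9 338.2]
```

step_arm(series=[0.5,-2,-45,0,1,0,0,-50,0,1,0,0,-50,0,1,0,0,-40,0,1,0,0,-20,0,1,0,0,-8,0,1,0,0,-3.5,0,1,0,0,0,0,1,0,0,0,0,1])

```text
clock: 9.2
eef_pos: [439.4, 335.5, 85.7]
eef_rot: [3.141, -0.001, 1.571]
wrist_force: [-0.3, 0.4, -1.4]
finger_gap: 29.5
finger_force: 25.0
```

step_arm(series=[0,0,-2,0,1,0,0,0,0,1,0,0,0,0,0.5,0,0,0,0,0,0,0,0,0,0,0,0,0,0,0,0,0,30,0,0,0,0,50,0,0,0,0,50,0,0,0,0,50,0,0,0,0,37,0,0,0,0,0,0,0])

```text
clock: 10.7
eef_pos: [439.6, 335.7, 302.7]
eef_rot: [3.137, -0.003, 1.571]
wrist_force: [0.2, 0.2, -0.6]
finger_gap: 94.1
finger_force: 0.0
```

step_arm(series=[0.9,-42.2,0,0.1122,0,0.9,-42.2,0,0.1122,0,0.9,-42.2,0,0.1122,0,0.9,-42.2,0,0.1122,0,0.9,-42.2,0,0.1122,0,0.9,-42.2,0,0.1122,0,0.9,-42.2,0,0.1122,0,0.9,-42.2,0,0.1122,0,0.9,-42.2,0,0.1122,0,0.9,-42.2,0,0.1122,0,0.9,-42.2,0,0.1122,0,0.9,-42.2,0,0.1122,0,0.9,-42.2,0,0.1122,0,0.9,-42.2,0,0.1122,0,0,0,0,0,0,0,0,0,0,0])

```text
clock: 12.7
eef_pos: [451.5, -255.0, 299.1]
eef_rot: [3.141, -0.001, 3.141]
wrist_force: [0.5, 0.6, -0.6]
finger_gap: 93.7
finger_force: 0.0
```

Run:
```python
from h import *
print(manip.read_state()['eef_pos'])
p,d,i=grab('scene','s2')
cv2.imwrite('pics/s2c.png',cv2.resize(p[130:330,180:500],None,fx=2.5,fy=2.5))
p,d,i=grab('wrist','w3'); cv2.imwrite('pics/w3c.png',cv2.resize(p[130:360,200:420],None,fx=2.5,fy=2.5))
```

```text
[ 451.52748306 -254.96190885  299.06814289]
```

View pics/s2c.png

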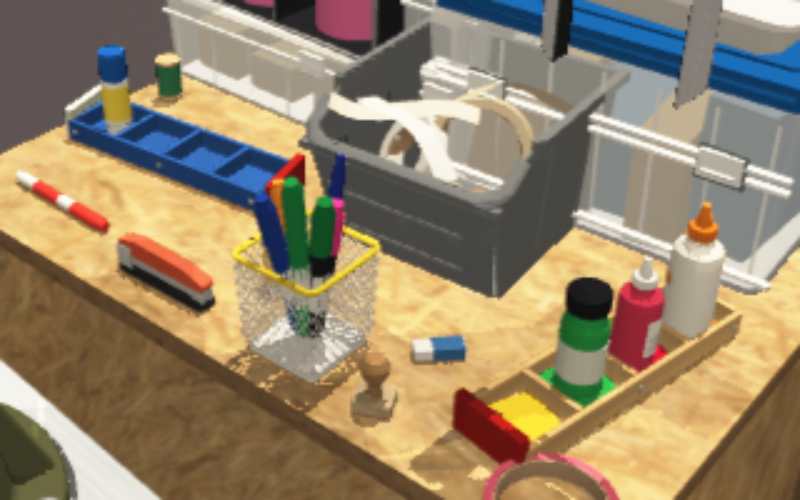

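View pics/w3c.png

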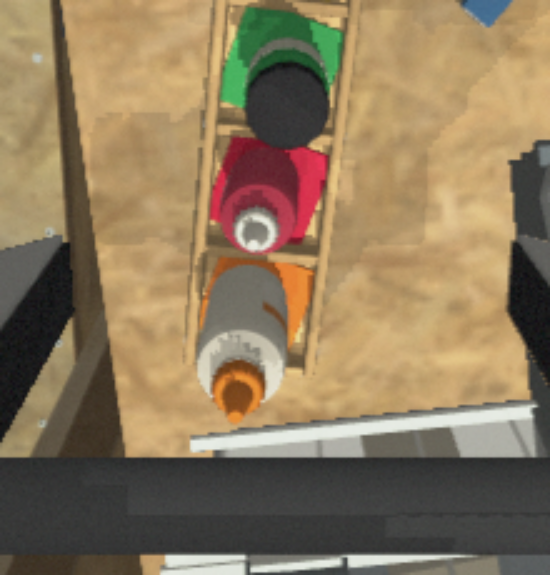

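The scene view shows the glue stick upright in the leftmost blue bay at (115,100). In the wrist crop, the green cap is at (288,105), the crimson tip at (256,232) and the orange tip at (236,415).

Run:
```python
from h import *
i=manip.camera_info('wrist')
for a in [(315,172,99),(302.2,222.6,107),(294.2,295.5,129)]: print(a,ray(i,*a))
```

```text
(315, 172, 99) [ 450.4 -255.8]
(302.2, 222.6, 107) [ 501.7 -268.9]
(294.2, 295.5, 129) [ 572.2 -276.9]
```

step_arm(series=[0,-1,-40,0,0,0,0,-50,0,0,0,0,-50,0,0,0,0,-42,0,0,0,0,-25,0,0,0,0,0,0,0,0,0,0,0,1,0,0,0,0,1,0,0,0,0,1,0,0,0,0,1,0,0,0,0,1,0,0,0,0,1,0,0,0,0,1], squeeze=30)

```text
clock: 14.42
eef_pos: [451.7, -256.4, 92.9]
eef_rot: [3.142, -0.0, -3.141]
wrist_force: [-0.1, -1.1, 0.6]
finger_gap: 34.7
finger_force: 28.0
```

step_arm(series=[0,0,30,0,1,0,0,45,0,1,0,0,50,0,1,0,0,50,0,1,0,0,33,0,1,-0.1,40.8,0,-0.1208,1,-0.1,40.8,0,-0.1208,1,-0.1,40.8,0,-0.1208,1,-0.1,40.8,0,-0.1208,1,-0.1,40.8,0,-0.1208,1,-0.1,40.8,0,-0.1208,1,-0.1,40.8,0,-0.1208,1,-0.1,40.8,0,-0.1208,1,-0.1,40.8,0,-0.1208,1,-0.1,40.8,0,-0.1208,1,-0.1,40.8,0,-0.1208,1,-0.1,40.8,0,-0.1208,1,-0.1,40.8,0,-0.1208,1,0,0,0,0,1,0,0,0,0,1])

```text
clock: 16.92
eef_pos: [450.3, 273.6, 300.7]
eef_rot: [-3.141, 0.0, 1.573]
wrist_force: [0.3, -0.1, -1.1]
finger_gap: 34.6
finger_force: 28.1
```

step_arm(series=[0,1,-45,0,1,0,0,-50,0,1,0,0,-50,0,1,0,0,-40,0,1,0,0,-18,0,1,0,0,-5,0,1,0,0,-2,0,1,0,0,0,0,1,0,0,0,0,1])

```text
clock: 18.05
eef_pos: [450.7, 275.1, 91.6]
eef_rot: [3.141, -0.001, 1.571]
wrist_force: [0.8, 0.5, -0.8]
finger_gap: 34.4
finger_force: 28.1
```

step_arm(series=[0,0,-1.5,0,1,0,0,0,0,1,0,0,0,0,0.5,0,0,0,0,0,0,0,0,0,0,0,0,0,0,0,0,0,30,0,0,0,0,50,0,0,0,0,50,0,0,0,0,50,0,0,0,0,30,0,0,0,0,0,0,0])

```text
clock: 19.55
eef_pos: [450.8, 275.2, 301.4]
eef_rot: [3.138, -0.002, 1.571]
wrist_force: [-0.2, 1.0, -0.7]
finger_gap: 93.9
finger_force: 0.0
```

step_arm(series=[4.2,-41.8,0,0.1208,0,4.2,-41.8,0,0.1208,0,4.2,-41.8,0,0.1208,0,4.2,-41.8,0,0.1208,0,4.2,-41.8,0,0.1208,0,4.2,-41.8,0,0.1208,0,4.2,-41.8,0,0.1208,0,4.2,-41.8,0,0.1208,0,4.2,-41.8,0,0.1208,0,4.2,-41.8,0,0.1208,0,4.2,-41.8,0,0.1208,0,4.2,-41.8,0,0.1208,0,4.2,-41.8,0,0.1208,0,0,0,0,0,0,0,0,0,0,0])

```text
clock: 21.42
eef_pos: [504.8, -267.9, 298.2]
eef_rot: [3.14, -0.002, 3.141]
wrist_force: [-0.5, -0.2, -0.3]
finger_gap: 93.8
finger_force: 0.0
```

Run:
```python
from h import *
p,d,i=grab('scene','s3')
a=cv2.resize(p[130:280,180:340],None,fx=2.5,fy=2.5)
p,d,i=grab('wrist','w4'); b=cv2.resize(p[130:330,220:380],None,fx=2.5,fy=2.5)
c=np.zeros((500,800,3),np.uint8); c[:375,:400]=a; c[:,400:]=b; cv2.imwrite('pics/c4.png',c); print(manip.read_state()['eef_pos'])
```

```text
[ 504.994485   -267.52400573  299.05626206]
```

View pics/c4.png

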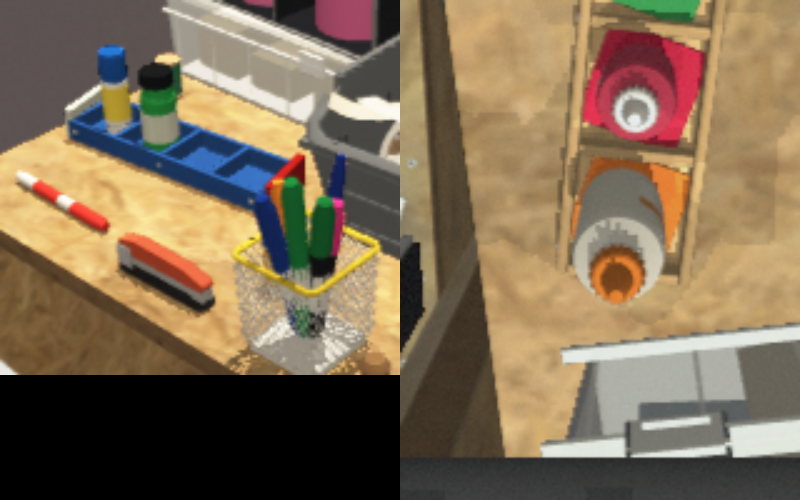

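Glue stick and green are upright in bays 1 and 2. The crimson tip is at (313,177) and the orange tip at (306.6,247.5).

Run:
```python
from h import *
i=manip.camera_info('wrist')
for a in [(312.8,177,107),(306.4,247.5,129)]: print(a,ray(i,*a))
```

```text
(312.8, 177, 107) [ 506.9 -270.9]
(306.4, 247.5, 129) [ 572.6 -277.1]
```

step_arm(series=[1.5,-1.5,-40,0,0,0,0,-50,0,0,0,0,-50,0,0,0,0,-50,0,0,0,0,-30,0,0,0,0,-9,0,0,0,0,0,0,0,0,0,0,0,1,0,0,0,0,1,0,0,0,0,1,0,0,0,0,1,0,0,0,0,1,0,0,0,0,1,0,0,0,0,1])

```text
clock: 23.28
eef_pos: [506.5, -269.9, 70.4]
eef_rot: [3.142, -0.0, -3.141]
wrist_force: [-0.1, 0.9, 0.4]
finger_gap: 34.9
finger_force: 29.9
```

step_arm(series=[0,0,30,0,1,0,0,50,0,1,0,0,50,0,1,0,0,50,0,1,0,0,50,0,1,-3.8,40.1,0,-0.1309,1,-3.8,40.1,0,-0.1309,1,-3.8,40.1,0,-0.1309,1,-3.8,40.1,0,-0.1309,1,-3.8,40.1,0,-0.1309,1,-3.8,40.1,0,-0.1309,1,-3.8,40.1,0,-0.1309,1,-3.8,40.1,0,-0.1309,1,-3.8,40.1,0,-0.1309,1,-3.8,40.1,0,-0.1309,1,-3.8,40.1,0,-0.1309,1,-3.8,40.1,0,-0.1309,1,0,0,0,0,1,0,0,0,0,1])

```text
clock: 25.65
eef_pos: [460.9, 210.9, 300.3]
eef_rot: [-3.141, 0.0, 1.573]
wrist_force: [-0.3, 0.7, 0.1]
finger_gap: 35.1
finger_force: 29.9
```

Run:
```python
from h import *
p,d,i=grab('scene','s5')
a=cv2.resize(p[0:280,180:480],None,fx=2,fy=2)
p,d,i=grab('wrist','w5'); b=cv2.resize(p[100:330,240:400],None,fx=1.25,fy=1.25)
c=np.zeros((560,800,3),np.uint8); c[:560,:600]=a; c[:b.shape[0],600:]=b; cv2.imwrite('pics/c5.png',c); print(manip.read_state()['eef_pos'])
```

```text
[461.07921696 210.41158842 300.46721313]
```

View pics/c5.png

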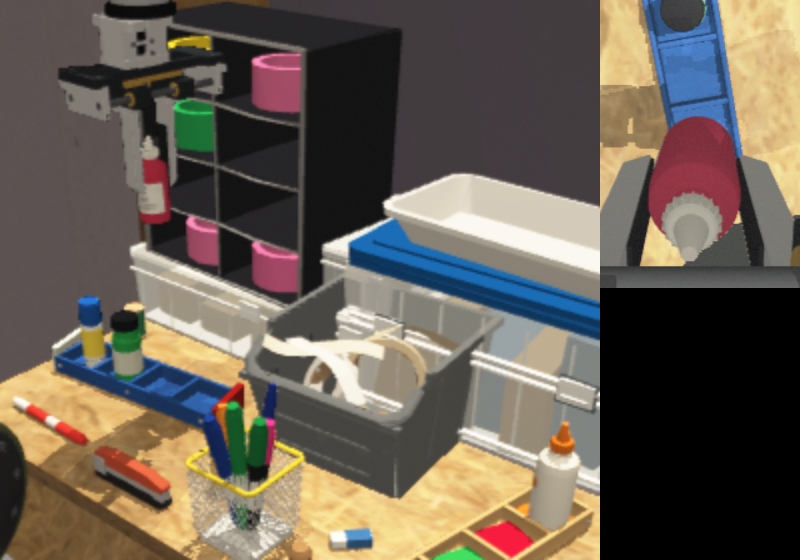

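The crimson bottle hangs straight in the gripper, so I'll lower it.

step_arm(series=[0,0.5,-45,0,1,0,0,-50,0,1,0,0,-50,0,1,0,0,-50,0,1,0,0,-25,0,1,0,0,-8,0,1,0,0,-4,0,1,0,0,0,0,1,0,0,0,0,1])

```text
clock: 26.88
eef_pos: [461.3, 211.9, 69.3]
eef_rot: [3.14, -0.001, 1.571]
wrist_force: [0.0, -0.6, -1.4]
finger_gap: 34.9
finger_force: 29.9
```

step_arm(series=[0,0,-1.7,0,1,0,0,0,0,1,0,0,0,0,0.5,0,0,0,0,0,0,0,0,0,0,0,0,0,0,0,0,0,30,0,0,0,0,50,0,0,0,0,50,0,0,0,0,50,0,0,0,0,52,0,0,0,0,0,0,0])

```text
clock: 28.38
eef_pos: [461.7, 212.1, 302.5]
eef_rot: [3.135, -0.002, 1.571]
wrist_force: [0.1, -0.7, 0.5]
finger_gap: 93.8
finger_force: 0.0
```

step_arm(series=[0,-40,0,0,0,0,-40,0,0,0,0,-40,0,0,0,0,-40,0,0,0,12.3,-36.2,0,0.1745,0,12.3,-36.2,0,0.1745,0,12.3,-36.2,0,0.1745,0,12.3,-36.2,0,0.1745,0,12.3,-36.2,0,0.1745,0,12.3,-36.2,0,0.1745,0,12.3,-36.2,0,0.1745,0,12.3,-36.2,0,0.1745,0,12.3,-36.2,0,0.1745,0,0,0,0,0,0,0,0,0,0,0])

```text
clock: 30.25
eef_pos: [571.4, -273.5, 297.8]
eef_rot: [3.141, -0.001, 3.14]
wrist_force: [-0.9, -0.2, -0.2]
finger_gap: 94.4
finger_force: 0.0
```

Run:
```python
from h import *
p,d,i=grab('scene','s6')
a=cv2.resize(p[130:280,180:340],None,fx=2.5,fy=2.5)
p,d,i=grab('wrist','w6'); b=cv2.resize(p[130:330,220:380],None,fx=2.5,fy=2.5)
c=np.zeros((500,800,3),np.uint8); c[:375,:400]=a; c[:,400:]=b; cv2.imwrite('pics/c6.png',c); print(manip.read_state()['eef_pos'])
```

```text
[ 571.51699037 -273.08925721  298.64291056]
```

View pics/c6.png

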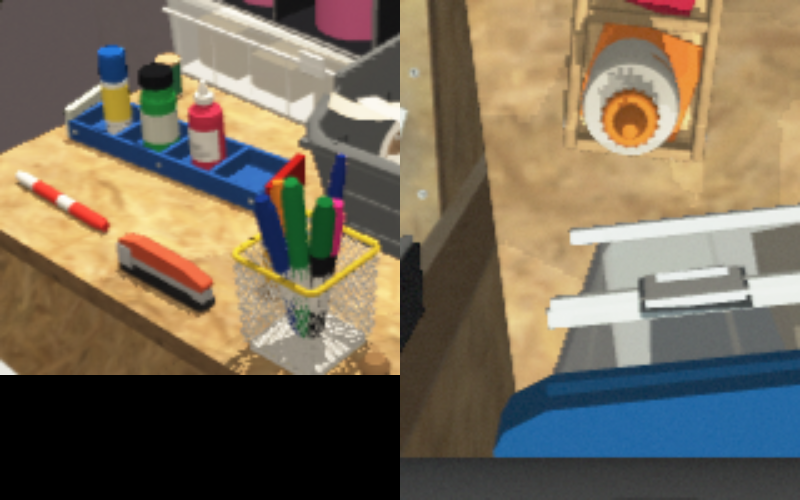

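Crimson stands in bay 3. The orange tip is at pixel (311,182); I'll also check the tub's clearance.

Run:
```python
from h import *
i=manip.camera_info('wrist'); print(ray(i,311.3,181.7,129))
d=np.load('pics/w6.npz')['d']; W=proj(d,i)
for u,v in [(290,224),(330,220),(370,215),(290,252),(330,245),(290,283),(370,270),(340,300)]: print(W[v,u].round())
```

```text
[ 573.1 -277.7]
[ 652. -306.   24.]
[ 647. -256.   24.]
[ 640. -205.   24.]
[ 644. -299.  129.]
[ 636. -260.  131.]
[ 635. -293.  205.]
[ 640. -227.  174.]
[ 644. -255.  215.]
```

step_arm(series=[1,-2.5,-40,0,0,0,0,-50,0,0,0,0,-50,0,0,0,0,-40,0,0,0,0,-20,0,0,0,0,-9,0,0,0,0,0,0,0,0,0,0,0,1,0,0,0,0,1,0,0,0,0,1,0,0,0,0,1,0,0,0,0,1,0,0,0,0,1,0,0,0,0,1])

```text
clock: 32.1
eef_pos: [572.6, -276.5, 89.7]
eef_rot: [-3.142, -0.0, 3.142]
wrist_force: [0.1, -0.5, 0.6]
finger_gap: 40.4
finger_force: 30.0
```

step_arm(series=[0,0,30,0,1,0,0,45,0,1,0,0,50,0,1,0,0,50,0,1,0,0,36,0,1,-11.6,36,0,-0.1745,1,-11.6,36,0,-0.1745,1,-11.6,36,0,-0.1745,1,-11.6,36,0,-0.1745,1,-11.6,36,0,-0.1745,1,-11.6,36,0,-0.1745,1,-11.6,36,0,-0.1745,1,-11.6,36,0,-0.1745,1,-11.6,36,0,-0.1745,1,0,34,0,0,1,0,34,0,0,1,0,33,0,0,1,0,0,0,0,1,0,0,0,0,1])

```text
clock: 34.48
eef_pos: [468.1, 148.1, 300.7]
eef_rot: [-3.141, 0.0, 1.571]
wrist_force: [0.0, 0.3, -0.3]
finger_gap: 40.7
finger_force: 30.0
```

step_arm(series=[0,0,-45,0,1,0,0,-50,0,1,0,0,-50,0,1,0,0,-40,0,1,0,0,-18,0,1,0,0,-7,0,1,0,0,-3,0,1,0,0,0,0,1,0,0,0,0,1])

```text
clock: 35.6
eef_pos: [468.5, 148.5, 88.4]
eef_rot: [3.14, -0.0, 1.571]
wrist_force: [0.8, 0.9, -0.4]
finger_gap: 40.4
finger_force: 30.0
```

Release, lift and clear the view.

step_arm(series=[0,0,-1.6,0,1,0,0,0,0,1,0,0,0,0,0.5,0,0,0,0,0,0,0,0,0,0,0,0,0,0,0,0,0,30,0,0,0,0,50,0,0,0,0,50,0,0,0,0,50,0,0,0,0,35,0,0,0,-40,0,0,0,0,-50,0,0,0,0,-50,0,0,0,0,-50,0,0,0,0,-50,0,0,0,0,0,0,0,0,0,0,0,0,0])

```text
clock: 37.85
eef_pos: [468.1, -91.2, 301.1]
eef_rot: [-3.141, -0.0, 1.571]
wrist_force: [0.4, -1.1, 0.9]
finger_gap: 94.3
finger_force: 0.0
```

Run:
```python
from h import *
p,d,i=grab('scene','s7')
a=cv2.resize(p[130:280,180:340],None,fx=2.5,fy=2.5)
p,d,i=grab('top','t7'); b=cv2.resize(p[170:250,155:300],None,fx=2.7,fy=2.7)
c=np.zeros((400,800,3),np.uint8); c[:375,:400]=a; c[:b.shape[0],400:400+b.shape[1]]=b; cv2.imwrite('pics/c7.png',c)
```

```text
(no output)
```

View pics/c7.png

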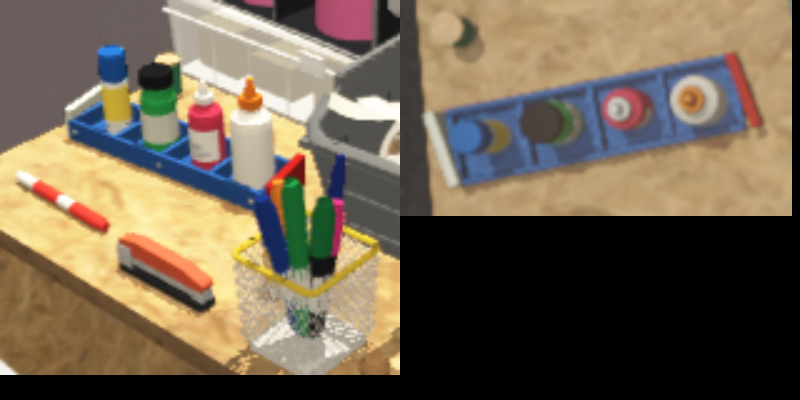

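All four stand upright in the right order. As a numeric check I'll use the cap positions in the top crop: glue (468,137), green (541,122), crimson (619,110), orange (690,99).

Run:
```python
from h import *
i=manip.camera_info('top')
for n,u,v,z,t in [('glue',468,137,101,(438.8,337.5)),('green',541,122,96,(450,274.5)),('crimson',619,110,104,(461.1,211.4)),('orange',690,99,126,(472.2,148.4))]:
    print(n,ray(i,155+(u-400)/2.7-.35,170+v/2.7-.35,z)-t)
```

```text
glue [ 2.9 -4.5]
green [ 3.1 -0.9]
crimson [ 0.8 -4.4]
orange [-2.8 -3. ]
```

All within a few millimetres, so I'm handing in.

```bash
python3 -c "
from cell import manip; print(manip.sign_off())"
```

```text
the job is handed in; nothing more can be done
None
```

All four items stand upright in the blue rack in reverse order (from its red end: orange, crimson, green, glue stick), each measured within about 6 mm of its bay centre, and the job was handed in at about 38 s; no verdict came back.

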